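# Weigh a hanging pot and print its label

### The arm

A 6-joint arm with a two-finger parallel gripper is mounted at the origin on the work surface. World frame = base frame: x ahead of the robot, y to its left, z up, the work surface at z = 0. Lengths are in mm, angles in rad, forces in N, time in s.
With the tool pointing down it reaches from about 325 to 925 mm from the base axis. Payload 3.1 kg.
Tool frame: the origin (TCP) lies at the very end of the fingers, on their centre line; the grasp point (between the pads) lies env.hold_point_z behind it (env.hold_point_z is the distance from the TCP to the grasp point, in mm); z points along the fingers, y is the direction in which the jaws open and shut (so a half turn about z gives the same grasp; the last joint's range is limited). The gripper opens to 85 mm and grips with 20 to 120 N. Pads are 22 mm wide; open, the fingers measure 114 mm over their backs; the gripper's body (76 mm by 85 mm) begins 54 mm behind the grasp point. The pads swing forward as they close: fully open they stand 13 mm farther back than shut.
Start: joints at [1.072, 0.217, 1.613, -0, 1.311, -0.112], TCP at [235.75, 578.845, 231.3] pointing down, gripper open.
Joint ranges: [-2.75, 2.75], [-0.78, 2.1], [0.31, 2.55], [-1.13, 4.27], [0.13, 2.63], [-2.58, 2.58]. Speed limits (rad/s): [2.79, 2.79, 3.14, 3.14, 3.14, 3.14].

### API

Orientations are given as a rotation vector (axis times angle).
In Python, from plant import env gives the robot as it stands. Calls block until the motion is done:
- env.move_to(position, orientation): joint-space move of the TCP to a pose.
- env.movel(position, feed=150, ori=None): straight line of the TCP; ori=None keeps the orientation; feed is the mean speed in mm/s.
- env.movej(angles): joint-space move.
- env.open_gripper() and env.gripper_close(effort=None): open the fingers fully, or close them until they stop; effort is the grip in N (None keeps the last).
- env.dwell(seconds).
- env.ik(position, orientation): joint angles nearest the present ones, or None.
- env.state(): the state.
- env.read_camera(name): name is "side" or "top" or "wrist"; returns a dict with "color" (420x560x3 uint8, red, green, blue), "intrinsics" (3x3 intrinsics, pixels), "k1" (the pictures are not rectified: a ray, as slopes to the right and down, at radius r is drawn at 1 + k1 r^2 times it, then the intrinsics apply), "cam_to_world" (4x4, takes a point from camera to world coordinates); the wrist camera has in their place "tool_from_camera" (4x4, takes a point from camera to tool coordinates, whose origin is the TCP and whose axes are the flange's). Camera axes: x right, y down, z forward; pixel columns grow to the right and rows downward; lengths in mm; the calibration is good to about 2 mm. A picture is of the moment at which its call begins: read the wrist's pose just before it. There is no depth.
A pose or a line that the arm cannot do raises env.MotionError and nothing moves.
- env.finish_job(): hands the job in, once; it reports no verdict.
The state is a dict: "t": time; "joints": joint angles; "qd": joint speeds; "joint_efforts": joint torques, N m; "position": TCP position; "tcp_rot": TCP orientation; "wrist_force": force on the tool from outside, world axes, zero at the start; "ft_torque": the same for the moment, N m; "opening": opening from 0.0 (shut) to 1.0 (fully open).
Only numpy, scipy, OpenCV 4.12 (cv2) and the standard library are available. Lean on these libraries where they do the work, as an engineer would, in place of code of your own. Each camera call takes 0.05 s, during which the arm holds its last target.

### The job

Weigh the tall terracotta pot: hang it by its wooden grip in the notches of both prongs of the sprung scale hook, easing its weight onto the spring rather than letting it drop. Let go, wait until the hook and pot have stopped bobbing and swinging, and only then press the label printer's key fully down and release it, leaving the pot hanging still. Leave the squat pot, the carton and the saucer where they are.

Things in the scene. Friction and masses are not known exactly. Their poses are not given: they have to be found in the camera images.
- tall_pot: The tall, narrow terracotta pot (100 mm high, 88 mm across the rim, about 0.3 to 0.52 kg) with a rigid steel wire bail and a round wooden grip bar across the top. Origin: centre of its underside; z up; y runs along the grip bar. Its two ends are alike, so half a turn makes no difference.
- tall_pot_grip (a point): Middle of the tall pot's wooden grip bar, 195 mm above its underside: the bar lies level along the pot's y, 20 mm thick and 122 mm long. Below it the bail is open: 95 mm down to the pot's rim and 115 mm wide between the two 5 mm wires (at y = +-60 mm).
- squat_pot: Bystander: the squat, wide terracotta pot (55 mm high, 124 mm across the rim) with the same kind of bail and grip bar; its bar is 150 mm above its underside. Origin: centre of its underside, y along its bar.
- scale: The fixed scale stand: grey base plate (200 x 150 mm, 12 mm thick) and an aluminium post (36 mm wide, 308 mm tall). Origin: on the table under the post's front face. Its -x axis points from the post the way the prongs reach; y runs across the two prongs. The base plate reaches from x = -130 to +70 mm.
- hook_seat (a point): Where the bar's middle rests when the bar lies in both notches: 120 mm in front of the post, 260 mm above the table unloaded; dips with the hook. The two 9 mm steel prongs run along the scale's x at y = +-38 mm (67 mm gap, fingers holding the bar's middle fit in it). Notch mouth 54 mm long; prong ends 35 mm in front of the seat, 23 mm above it; rear part 18 mm above it.
- hook (a joint): Dip of the hook in m: 0 unloaded, up to 0.045 at the bottom stop, straight down. About 180 N/m after 1.8 N of preload (of which 1.5 N carry the hook itself), so the tall pot dips it 15 to 27 mm. It is lightly damped and bobs at about 3 Hz for a second or two if jolted.
- printer: The fixed label printer: grey box 110 x 130 mm, 50 mm high. Origin: centre of its underside; x and y along its sides.
- key_top (a point): Centre of the top face of the printer's wide white key (42 mm along the printer's x, 62 mm along y, the only key), 64 mm above the table when released. It is pressed straight down.
- key (a joint): Key travel in m: 0 released, 0.007 fully down. Springs back; starts to move at about 1 N and needs about 4.3 N fully down.
- carton: Bystander: loose cardboard box 100 x 130 mm, 75 mm high, 0.8 kg. Origin: centre of its underside.
- saucer: Bystander: loose terracotta saucer, 96 mm across, 14 mm high. Origin: centre of its underside.

How it is judged (in metres and radians):
On the way, in this order (a step that is already met when the one before it is completed fails the run):
1. The tall pot hangs by its grip in both notches, let go and still, with its weight on the spring (distance between tall_pot_grip and hook_seat below 0.022 m and angle between tall_pot's own z axis and vertical below 0.2 rad and value of joint hook above 0.01 m and contact force between tall_pot and the fingers below 0.05 N and velocity of joint hook between -0.02 and 0.02 m/s and linear speed of tall_pot below 0.04 m/s and angular speed of tall_pot below 0.35 rad/s), for 0.3 s.
2. The printer's key is pressed fully down while the pot hangs still (all of step 1 and value of joint key above 0.0058 m), for 0.05 s.
At the end, for the whole second after the job is handed in: Tall pot hangs upright (0.2 rad), let go, bar middle within 22 mm of the hook seat, hook dipped over 10 mm and all still (hook 20 mm/s, pot 40 mm/s, 0.35 rad/s); key up again (under 2 mm) after a press of 5.8 mm; squat pot, carton and saucer within 30 mm of their starts (all of step 1 and value of joint key below 0.002 m); the robot touches nothing.
It fails at once if The pot is dropped or jolted onto the hook (hook dips faster than 0.22 m/s) (velocity of joint hook above 0.22 m/s).
It fails at once if The key is pressed (over 3 mm) before the pot hangs freely and still (value of joint key above 0.003 m and not (distance between tall_pot_grip and hook_seat below 0.022 m and angle between tall_pot's own z axis and vertical below 0.2 rad and value of joint hook above 0.01 m and contact force between tall_pot and the fingers below 0.05 N and velocity of joint hook between -0.02 and 0.02 m/s and linear speed of tall_pot below 0.04 m/s and angular speed of tall_pot below 0.35 rad/s)).
It fails at once if The squat pot, carton or saucer is moved more than 30 mm, or the squat pot is tipped (distance of any of squat_pot, carton, saucer from where it was at the start of the episode above 0.03 m or angle between squat_pot's own z axis and vertical above 0.3 rad).
It also fails if it takes over 64 s, if anything falls off the work surface, if the arm or the gripper's body presses on something with over 40 N, if the wrist force passes 120 N, or if a joint passes its speed limit or range.

## Working session

There is one attempt and no reset: what is moved stays moved. The work goes in short steps, each a Python script; the robot and the scene stay as the last script left them, time stands still between calls to the robot, and variables do not carry over. Pictures are saved under pics/ and viewed, and the job is handed in when it is done.

```bash
ls; mkdir -p pics; python3 - <<'E'
from plant import env
import cv2,numpy as np
np.set_printoptions(precision=4,suppress=True)
print(env.state()); print(env.hold_point_z)
for n in ["side","top","wrist"]:
    c=env.read_camera(n); cv2.imwrite(f"pics/{n}0.png",c["color"][:,:,::-1])
    print(n,c["intrinsics"],c["k1"],c.get("cam_to_world",c.get("tool_from_camera")))
E
```

```text
pics
{'t': 0.0, 'joints': array([ 1.0718,  0.2178,  1.615 ,  0.    ,  1.3113, -0.1122]), 'qd': array([ 0.0016, -0.0003,  0.0003, -0.0009,  0.001 , -0.0001]), 'joint_efforts': array([  0.001 , -39.6857, -30.3849,  -0.0001,   0.0098,   0.    ]), 'position': array([235.3373, 578.1023, 229.935 ]), 'tcp_rot': array([-0.6036, -3.0823,  0.0036]), 'wrist_force': array([0.5195, 0.6926, 0.9583]), 'ft_torque': array([-0.0429, -0.0108, -0.0288]), 'opening': 1.0044007743223893}
18.700000000000003
side [[512.3204   0.     281.6231]
 [  0.     512.3204 209.2241]
 [  0.       0.       1.    ]] 0.02757199039495146 [[   0.8361   -0.3961    0.3795   72.9048]
 [  -0.5486   -0.6124    0.5693 -648.3497]
 [   0.0069   -0.6842   -0.7293 1032.1265]
 [   0.        0.        0.        1.    ]]
top [[458.5905   0.     283.2327]
 [  0.     458.5905 214.7549]
 [  0.       0.       1.    ]] -0.07281631519532097 [[  -0.0073   -0.9856    0.1689  363.5907]
 [  -0.9999    0.0059   -0.0092   24.0795]
 [   0.0081   -0.169    -0.9856 1206.9649]
 [   0.        0.        0.        1.    ]]
wrist [[376.1776   0.     278.8994]
 [  0.     376.1776 213.0534]
 [  0.       0.       1.    ]] -0.004163455788680784 [[   0.0004   -0.9596   -0.2815   72.3395]
 [   1.        0.0005   -0.0005   -1.1368]
 [   0.0006   -0.2815    0.9596 -141.9485]
 [   0.        0.        0.        1.    ]]
```

View pics/side0.png

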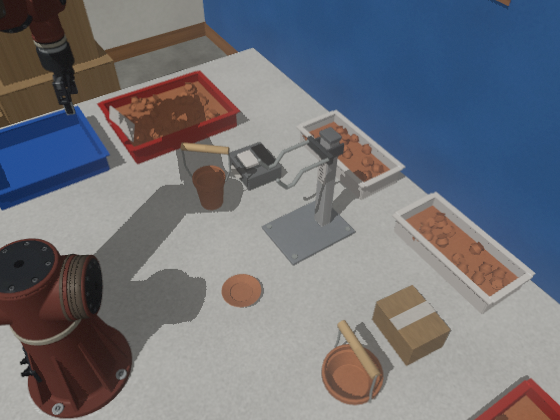

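View pics/top0.png

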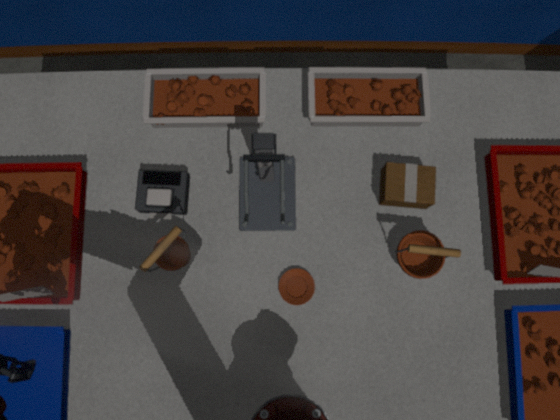

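View pics/wrist0.png

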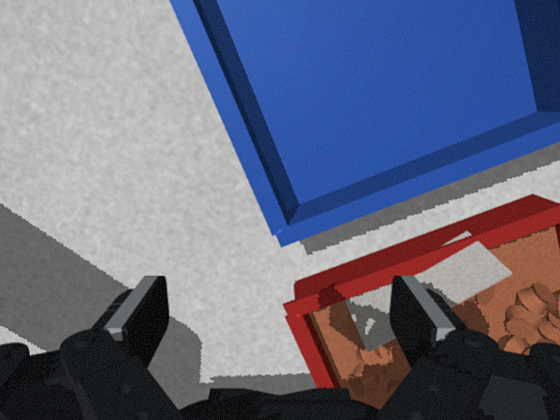

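The side and top views both show everything. The tall pot's bar is at about (205,149) in side and (163,249) in top. The scale's prongs are around (285,165) and (265,190), the printer key around (247,158) and (159,197). Next: helpers and enlarged crops.

```bash
cat > h.py <<'E'
import numpy as np, cv2
from scipy.spatial.transform import Rotation as R
np.set_printoptions(precision=4,suppress=True)
def T_of(c,st=None):
    if "cam_to_world" in c: return np.array(c["cam_to_world"])
    T=np.eye(4);T[:3,:3]=R.from_rotvec(st["tcp_rot"]).as_matrix();T[:3,3]=st["position"]
    return T@np.array(c["tool_from_camera"])
def _dist(c): return np.array([c["k1"],0,0,0,0],float)
def ray(c,px,T):
    u=cv2.undistortPoints(np.array(px,float).reshape(-1,1,2),np.array(c["intrinsics"]),_dist(c)).reshape(-1,2)
    d=np.c_[u,np.ones(len(u))]@T[:3,:3].T
    return T[:3,3],d
def plane(c,px,T,z):
    o,d=ray(c,px,T); return o+d*((z-o[2])/d[:,2])[:,None]
def proj(c,P,T):
    Ti=np.linalg.inv(T); rv,_=cv2.Rodrigues(Ti[:3,:3])
    return cv2.projectPoints(np.array(P,float).reshape(-1,1,3),rv,Ti[:3,3].copy(),np.array(c["intrinsics"]),_dist(c))[0].reshape(-1,2)
def tri(obs): # list of (o,d)
    A=np.zeros((3,3));b=np.zeros(3);M=[]
    for o,d in obs:
        d=d/np.linalg.norm(d);P=np.eye(3)-np.outer(d,d);A+=P;b+=P@o;M.append((P,o))
    x=np.linalg.solve(A,b); return x,[float(np.linalg.norm(P@(x-o))) for P,o in M]
def save(img,name,box=None,k=1):
    if box: x0,y0,x1,y1=box; img=img[y0:y1,x0:x1]
    cv2.imwrite("pics/"+name,cv2.resize(img[:,:,::-1],None,fx=k,fy=k,interpolation=cv2.INTER_CUBIC))
E
python3 - <<'E'
from plant import env
from h import *
import pickle
D={}
for n in ["side","top"]:
    D[n]=env.read_camera(n)
pickle.dump(D,open("cams.pkl","wb"))
save(D["side"]["color"],"side_c.png",(160,110,360,260),4)
save(D["top"]["color"],"top_c.png",(120,130,310,280),4)
E
```

```text
(no output)
```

View pics/side_c.png

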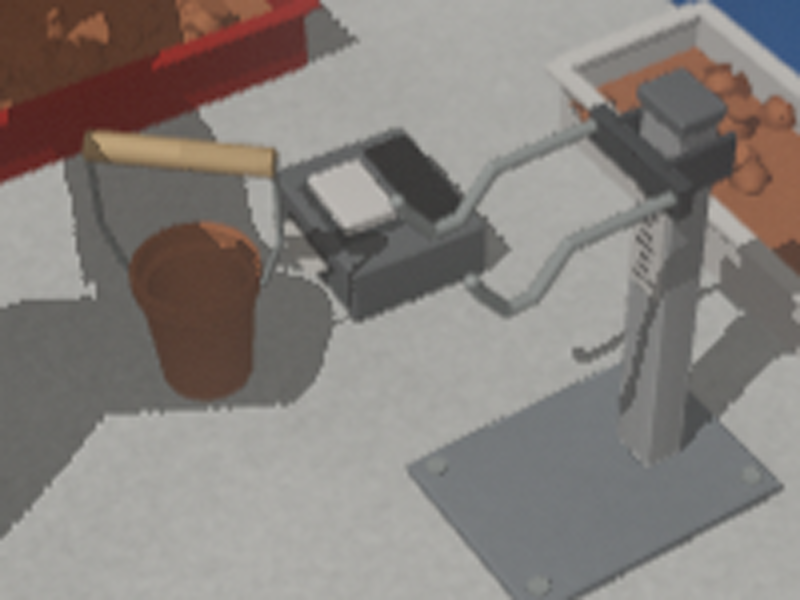

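View pics/top_c.png

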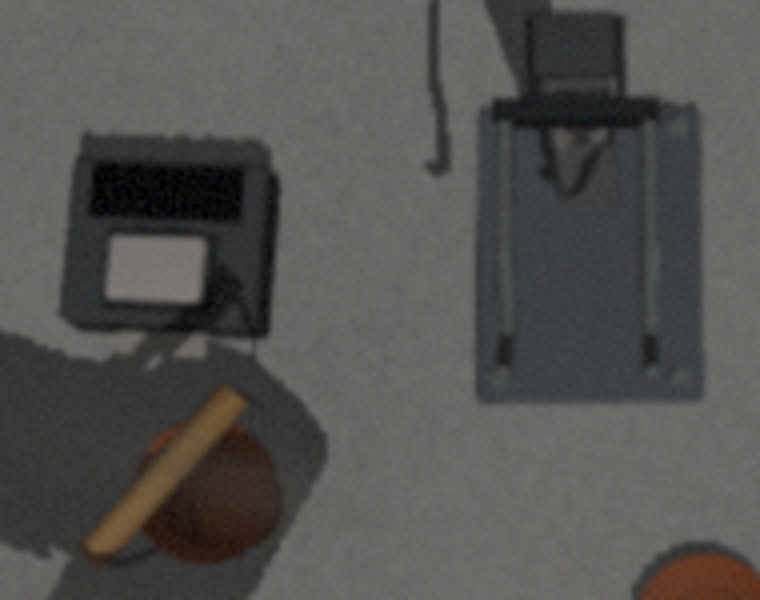

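```bash
python3 - <<'E'
from h import *
import pickle
D=pickle.load(open("cams.pkl","rb"))
S,Tp=D["side"],D["top"]; TS,TT=T_of(S),T_of(Tp)
def comp(mask,seed):
    n,l,st,ce=cv2.connectedComponentsWithStats(mask.astype(np.uint8))
    ys,xs=np.nonzero(mask); i=np.argmin((xs-seed[0])**2+(ys-seed[1])**2); k=l[ys[i],xs[i]]
    return (l==k)
def ends(m):
    ys,xs=np.nonzero(m); p=np.c_[xs,ys].astype(np.float32)
    r=cv2.minAreaRect(p); b=cv2.boxPoints(r)
    # short sides midpoints
    e=sorted([(np.linalg.norm(b[i]-b[(i+1)%4]),(b[i]+b[(i+1)%4])/2) for i in range(4)],key=lambda t:t[0])
    return r,e[0][1],e[1][1],len(xs)
for n,c,seed in(("side",S,(205,149)),("top",Tp,(163,249))):
    img=c["color"].astype(int); hsv=cv2.cvtColor(c["color"],cv2.COLOR_RGB2HSV)
    print(n,img[seed[1],seed[0]],hsv[seed[1],seed[0]])
    m=(hsv[...,0]>=13)&(hsv[...,0]<=26)&(hsv[...,1]>80)&(hsv[...,2]>60)
    m=comp(m,seed); r=ends(m); print(r); D[n+"bar"]=r
a=[D["sidebar"][1],D["sidebar"][2]]; b=[D["topbar"][1],D["topbar"][2]]
# side left end = top's? try both pairings
for bb in (b,b[::-1]):
    P=[]
    for p,q in zip(a,bb):
        o1,d1=ray(S,p,TS);o2,d2=ray(Tp,q,TT); P.append(tri([(o1,d1[0]),(o2,d2[0])]))
    print(P, np.linalg.norm(P[0][0]-P[1][0]),(P[0][0]+P[1][0])/2)
# key
for n,c,seed in(("side",S,(247,158)),("top",Tp,(159,197))):
    hsv=cv2.cvtColor(c["color"],cv2.COLOR_RGB2HSV)
    print(n,hsv[seed[1],seed[0]])
    T=T_of(c)
    v=hsv[seed[1],seed[0],2]
    m=comp((hsv[...,2]>v*0.85),seed); r=ends(m); print(r); print(plane(c,[r[0][0]],T,64), plane(c,cv2.boxPoints(r[0]),T,64))
    D[n+"key"]=r[0][0]
o1,d1=ray(S,D["sidekey"],TS);o2,d2=ray(Tp,D["topkey"],TT);print(tri([(o1,d1[0]),(o2,d2[0])]))
# hand picks: scale
s=lambda x,y:(x/4+160,y/4+110); t=lambda x,y:(x/4+120,y/4+130)
for nm,p,q in (("tipL",s(438,226),t(505,363)),("tipR",s(472,280),t(652,365)),("rearR",s(680,198),t(650,122)),("rearL",s(598,125),t(505,122))):
    o1,d1=ray(S,p,TS);o2,d2=ray(Tp,q,TT);print(nm,tri([(o1,d1[0]),(o2,d2[0])]))
print("base top",plane(Tp,[t(478,400),t(704,400),t(704,107),t(478,107)],TT,12))
print("base side",plane(S,[s(408,467),s(782,487)],TS,12))
E
```

```text
side [170 145 110] [ 18  90 170]
(((204.39344787597656, 147.67213439941406), (47.2596549987793, 7.423930644989014), 5.194429397583008), array([180.8607, 145.5328], dtype=float32), array([227.9262, 149.8115], dtype=float32), 327)
top [98 78 57] [ 15 107  98]
(((160.6906280517578, 248.12158203125), (9.06818962097168, 54.55779266357422), 41.987213134765625), array([178.9392, 227.8453], dtype=float32), array([142.442 , 268.3978], dtype=float32), 468)
[(array([446.3926, 248.5823, 254.5347]), [55.441906084571265, 55.44190608457113]), (array([468.1607, 298.6894, 182.5003]), [57.535771099232015, 57.53577109923204])] 90.40750059897474 [457.2767 273.6358 218.5175]
[(array([417.1932, 326.8157, 195.3231]), [1.6936253431534516, 1.6936253431535095]), (array([507.8038, 247.8229, 196.056 ]), [0.871492833919737, 0.8714928339196781])] 120.21099369585079 [462.4985 287.3193 195.6895]
side [ 19  11 182]
(((247.3400115966797, 158.12001037597656), (17.80000114440918, 12.799999237060547), 53.13010025024414), array([252.68, 165.24], dtype=float32), array([242., 151.], dtype=float32), 201)
[[604.271  327.8862
[... 346 characters left out ...]
4  64.    ]
 [588.9617 301.4598  64.    ]
 [589.36   360.5714  64.    ]]
(array([608.0336, 333.5011,  58.2283]), [0.6241947481575403, 0.624194748157401])
tipL (array([521.9814,  90.0583, 250.8733]), [7.591639200866978, 7.591639200867089])
tipR (array([508.0269,  16.6658, 276.703 ]), [1.5904710740260724, 1.590471074026119])
rearR (array([642.185 ,  15.265 , 270.8206]), [1.7797564473210408, 1.7797564473211998])
rearL (array([641.7923,  92.4205, 270.6532]), [0.8360103159349224, 0.836010315934829])
base top [[528.4057 128.2173  12.    ]
 [527.5029 -20.3231  12.    ]
 [727.4456 -22.7712  12.    ]
 [728.2935 130.0979  12.    ]]
base side [[525.338  123.0641  12.    ]
 [722.0789 -25.0557  12.    ]]
```

```bash
cat >> h.py <<'E'
def down(deg): return (R.from_euler('z',deg,degrees=True)*R.from_euler('x',180,degrees=True)).as_rotvec()
E
python3 - <<'E'
from plant import env
from h import *
import pickle
st=env.state(); print(R.from_rotvec(st["tcp_rot"]).as_matrix()[:,0])
for a in(-41.1,138.9):
    print(a,env.ik([462.5,287.3,300],down(a)))
for a in(-90,90):
    for p in ([400,54,291],[537,54,291],[537,54,215],[607,332,150]): print(a,p,env.ik(p,down(a)))
E
```

```text
[-0.9261  0.3772  0.0001]
-41.1 None
138.9 [ 0.4269 -0.0049  1.7263 -0.      1.4202 -0.4265]
-90 [400, 54, 291] None
-90 [537, 54, 291] None
-90 [537, 54, 215] None
-90 [607, 332, 150] None
90 [400, 54, 291] [-0.0401 -0.3332  2.0253 -0.      1.4496 -0.0401]
90 [537, 54, 291] [-0.0298 -0.01    1.748  -0.      1.4036 -0.0298]
90 [537, 54, 215] [-0.0298  0.0503  1.8309 -0.      1.2604 -0.0298]
90 [607, 332, 150] [ 0.3992  0.4262  1.5042 -0.      1.2112  0.3992]
```

```bash
python3 - <<'E'
from plant import env
from h import *
import pickle
W=[]
for i,p in enumerate([[490,245,300],[425,255,300]]):
    env.move_to(p,down(138.9)); env.dwell(0.3)
    st=env.state(); c=env.read_camera("wrist"); W.append((c,st)); save(c["color"],f"w_bar{i}.png")
print(env.state()["t"],env.state()["wrist_force"])
pickle.dump(W,open("w_bar.pkl","wb"))
E
```

```text
2.8833 [0.336  0.2295 0.0983]
```

View pics/w_bar0.png

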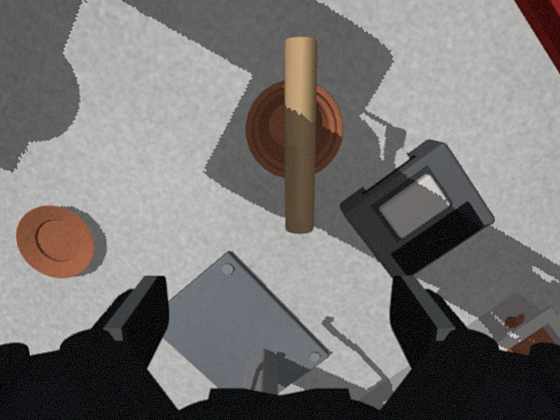

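View pics/w_bar1.png

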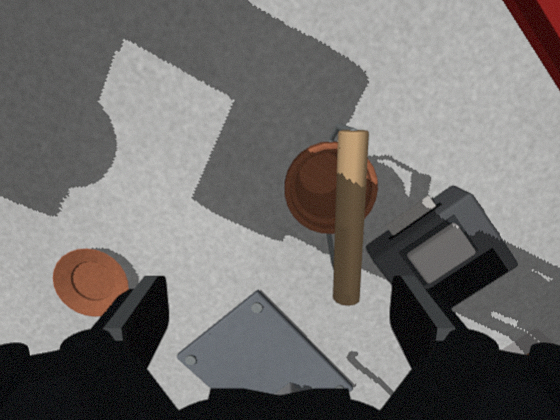

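The wrist view shows the bar from (301,38) to (300,232) in the first picture and (353,131) to (346,303) in the second; the printer key is at (414,207) and (441,253).

```bash
python3 - <<'E'
from h import *
import pickle
W=pickle.load(open("w_bar.pkl","rb"))
E_=[];K=[]
for (c,st),seed,ks in zip(W,((300,80),(352,160)),((414,207),(441,253))):
    hsv=cv2.cvtColor(c["color"],cv2.COLOR_RGB2HSV)
    m=((hsv[...,0]>=13)&(hsv[...,0]<=28)&(hsv[...,1]>75)&(hsv[...,2]>40)).astype(np.uint8)
    m=cv2.morphologyEx(m,cv2.MORPH_OPEN,np.ones((3,3)))
    n,l,s,ce=cv2.connectedComponentsWithStats(m); k=l[seed[1],seed[0]]
    ys,xs=np.nonzero(l==k); r=cv2.minAreaRect(np.c_[xs,ys].astype(np.float32)); b=cv2.boxPoints(r)
    b=b[np.argsort(b[:,1])]; E_.append((b[:2].mean(0),b[2:].mean(0))); print(r,E_[-1])
    K.append(ray(c,[ks],T_of(c,st)))
P=[]
for j in (0,1):
    obs=[]
    for (c,st),e in zip(W,E_):
        o,d=ray(c,[e[j]],T_of(c,st)); obs.append((o,d[0]))
    P.append(tri(obs)); print(P[-1])
d=P[1][0]-P[0][0]; print("mid",(P[0][0]+P[1][0])/2,np.linalg.norm(d),np.degrees(np.arctan2(d[1],d[0])))
print("key",tri([(o,d[0]) for o,d in K]))
E
```

```text
((299.228759765625, 134.4719696044922), (31.800046920776367, 195.1950225830078), 0.7073193788528442) (array([300.4336,  36.8819], dtype=float32), array([298.024, 232.062], dtype=float32))
((349.920654296875, 217.11880493164062), (29.95594596862793, 174.10189819335938), 1.7357046604156494) (array([352.5573, 130.1078], dtype=float32), array([347.284 , 304.1298], dtype=float32))
(array([414.3301, 325.8136, 196.5535]), [0.4043411439120162, 0.4043411439119723])
(array([505.083 , 247.4246, 205.4978]), [0.26630627971364873, 0.26630627971367526])
mid [459.7066 286.6191 201.0256] 120.25360471417422 -40.819201996264866
key (array([611.6355, 331.1772,  50.5019]), [0.36169964244562486, 0.36169964244573916])
```

The fixed cameras and the wrist camera agree on the bar to a few mm: mid ≈ (461,287,197), axis −41°. Grasping now.

```bash
python3 - <<'E'
from plant import env
from h import *
o=down(139)
env.move_to([461,287,290],o)
env.movel([461,287,178],feed=120); env.dwell(0.3)
print("pre",env.state()["wrist_force"])
env.gripper_close(60); env.dwell(0.3)
s=env.state(); print("closed",s["opening"],s["wrist_force"],s["position"])
env.movel([461,287,200],feed=40); env.dwell(0.5)
s=env.state(); print("lift",s["opening"],s["wrist_force"],s["position"],s["t"])
env.movel([461,287,292],feed=80); env.dwell(0.5)
s=env.state(); print("lift",s["opening"],s["wrist_force"],s["ft_torque"],s["position"],s["t"])
for n in("side","wrist"): save(env.read_camera(n)["color"],n+"_lift.png")
E
```

```text
pre [-0.3225  0.6114 -0.8543]
closed 0.21430237134472163 [ 1.2661 -0.2283  1.5381] [461.2011 287.1404 178.2111]
lift 0.21036895642106332 [ 0.7901 -0.0308 -3.2249] [460.9682 286.9762 199.9121] 6.7083
lift 0.21049133166379724 [ 0.7862  1.4181 -3.1635] [-0.0303  0.0105  0.0578] [460.9938 287.0069 291.9921] 8.5083
```

View pics/side_lift.png

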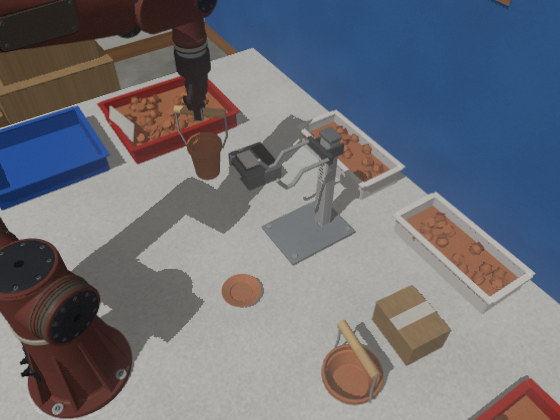

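View pics/wrist_lift.png

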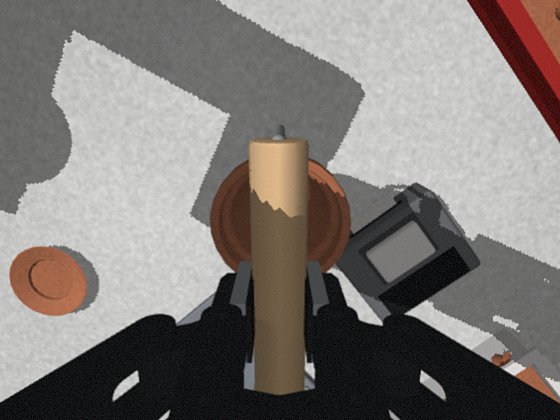

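The pot is held at mid-bar, its weight is about 3.2 to 4.7 N, and the side view shows it hanging upright at (207,155). Moving in front of the prongs and looking there.

```bash
python3 - <<'E'
from plant import env
from h import *
import pickle
env.movel([395,170,294],feed=120,ori=down(110))
env.movel([395,54,294],feed=120,ori=down(90)); env.dwell(0.6)
W=[]
for x in (395,430):
    env.movel([x,54,294],feed=60); env.dwell(0.5)
    st=env.state(); c=env.read_camera("wrist"); W.append((c,st)); save(c["color"],f"w_hook{x}.png")
pickle.dump(W,open("w_hook.pkl","wb"))
D={n:env.read_camera(n) for n in("side","top")}; pickle.dump(D,open("c2.pkl","wb"))
save(D["side"]["color"],"side2.png",(180,60,380,210),4)
s=env.state(); print(s["wrist_force"],s["position"],s["t"])
E
```

```text
[ 0.852   0.4236 -2.383 ] [429.9749  53.999  294.0164] 13.775
```

View pics/w_hook395.png

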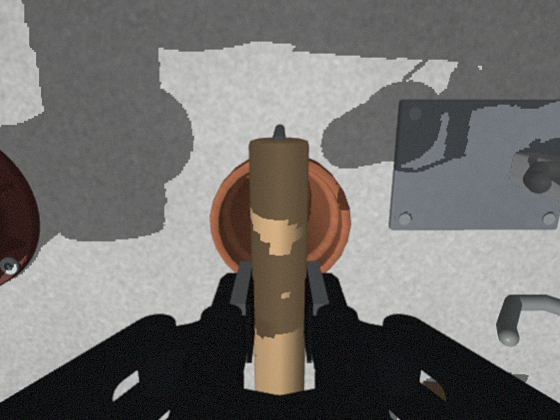

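View pics/w_hook430.png

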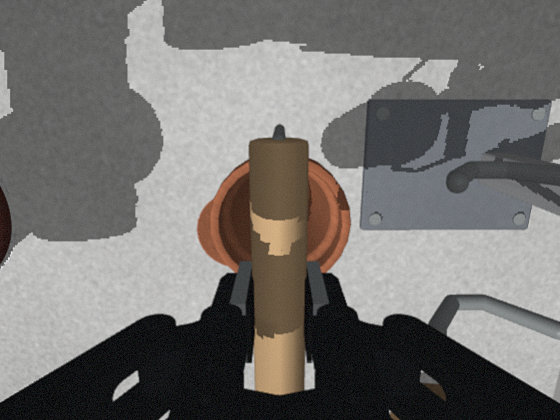

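View pics/side2.png

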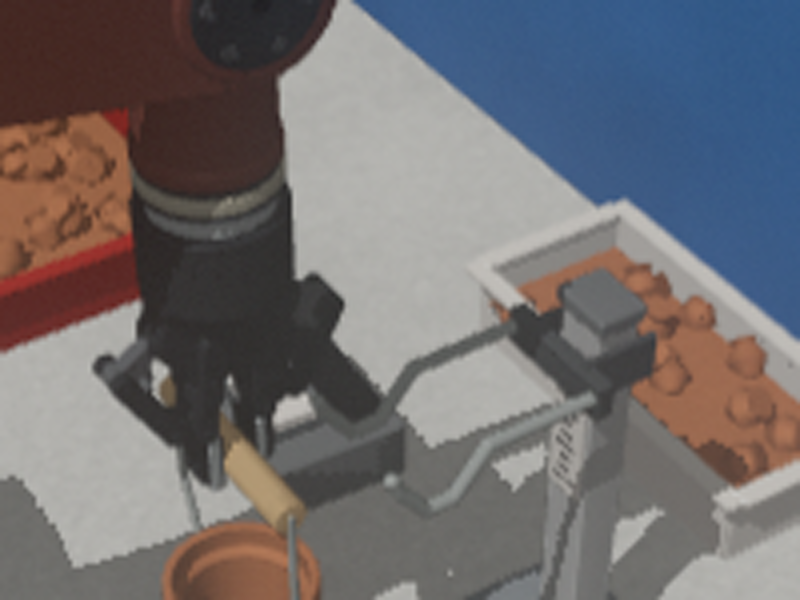

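```bash
python3 - <<'E'
from h import *
import pickle
W=pickle.load(open("w_hook.pkl","rb")); D=pickle.load(open("c2.pkl","rb"))
def t(*obs):
    L=[]
    for (c,st,p) in obs:
        o,d=ray(c,[p],T_of(c,st)); L.append((o,d[0]))
    return tri(L)
(a,sa),(b,sb)=W
S=D["side"]; s=lambda x,y:(x/4+180,y/4+60)
print("tipR wr",t((a,sa,(539,180)),(b,sb,(458,181))))
print("tipR all",t((a,sa,(539,180)),(b,sb,(458,181)),(S,None,s(390,481))))
print("tipL a+", plane(a,[(508,337)],T_of(a,sa),276),plane(a,[(508,337)],T_of(a,sa),283))
print("bendL",t((a,sa,(514,304)),(b,sb,(457,302))))
print("bendR side plane251:",plane(S,[s(432,508)],T_of(S),246), plane(b,[(490,170)],T_of(b,sb),246))
print("base front", plane(a,[(397,100),(391,229)],T_of(a,sa),12),plane(b,[(362,229),(527,229)],T_of(b,sb),12))
print("bar end", plane(b,[(279,142)],T_of(b,sb),294+17), plane(b,[(250,170),(307,170)],T_of(b,sb),294+17))
E
```

```text
tipR wr (array([505.831 ,  92.5888, 276.7946]), [0.23885595547179062, 0.23885595547180918])
tipR all (array([544.9232,  78.5802, 209.4222]), [6.9891933631003385, 5.738438313492873, 1.7884378552991218])
tipL a+ [[506.4344  14.231  276.    ]] [[501.4987  19.064  283.    ]]
bendL (array([538.1456,   6.7522, 230.2574]), [0.5899194471131282, 0.589919447113092])
bendR side plane251: [[530.4074  13.6264 246.    ]] [[536.4029  91.811  246.    ]]
base front [[521.4141 127.5713  12.    ]
 [527.2794 -19.4789  12.    ]] [[527.7818 -19.5281  12.    ]
 [724.6886 -19.5269  12.    ]]
bar end [[428.6914 112.2766 311.    ]] [[418.9782 103.0074 311.    ]
 [438.079  103.0126 311.    ]]
```

The prong tips sit at about (506, 92 and 15, 277), midway y ≈ 54, with the notch bottom at x ≈ 537. Tip tops at about 282 leave roughly 18 mm clearance under the bar at z ≈ 311. I'm averaging the force for a weight estimate, then going in over the tips.

```bash
python3 - <<'E'
from plant import env
from h import *
def favg(n=15):
    L=[]
    for _ in range(n): env.dwell(0.03); L.append(env.state()["wrist_force"])
    return np.mean(L,0),np.std(L,0)
print("front",favg())
env.movel([430,56,294],feed=40)
env.movel([537,56,294],feed=60); env.dwell(0.6)
print("over",favg())
env.movel([537,56,250],feed=40); env.dwell(0.3)
print("near",favg(), env.state()["t"])
save(env.read_camera("side")["color"],"side3.png",(230,60,380,172),5)
save(env.read_camera("wrist")["color"],"wrist3.png")
E
```

```text
front (array([-0.2016, -0.0208, -3.4244]), array([0.4018, 0.4834, 0.5556]))
over (array([-0.2843, -0.0924, -3.334 ]), array([0.2793, 0.4754, 0.4626]))
near (array([ 0.0605, -0.0974, -3.475 ]), array([0.6022, 0.3685, 0.4491])) 19.6083
```

View pics/side3.png

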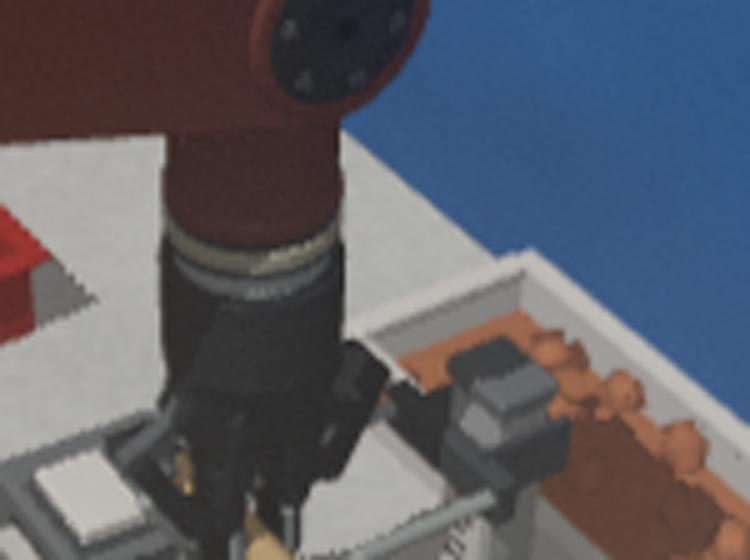

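View pics/wrist3.png

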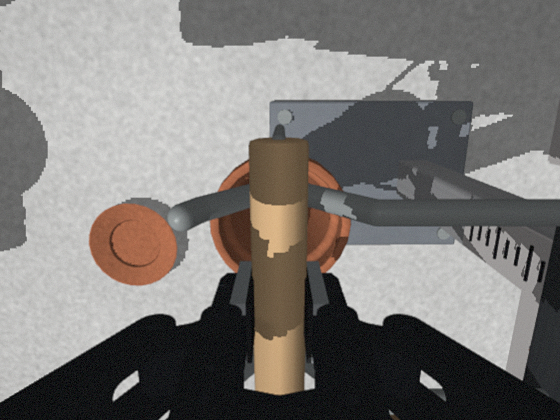

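The wrist picture shows the prong tip at (180,216) in front of the bar and its rear part at (360,212) behind it, so the bar is in the notch mouth. The pot weighs about 3.4 N, so I expect a dip of about 17 mm. Lowering in steps while watching the force.

```bash
python3 - <<'E'
from plant import env
from h import *
def favg(n=12):
    L=[]
    for _ in range(n): env.dwell(0.02); L.append(env.state()["wrist_force"])
    return np.mean(L,0)
for z in (244,239,234,230,227):
    env.movel([537,56,z],feed=20); env.dwell(0.15)
    print(z,favg(),env.state()["position"])
print(env.state()["t"])
save(env.read_camera("wrist")["color"],"wrist4.png")
save(env.read_camera("side")["color"],"side4.png",(230,110,380,222),5)
E
```

```text
244 [-0.3166 -0.018  -3.0199] [537.098   55.9948 244.145 ]
239 [-0.135   0.2151 -2.2526] [537.125   56.0037 239.1535]
234 [ 0.6053 -0.1014 -1.5467] [537.0959  55.9882 234.1348]
230 [ 0.4035 -0.0727 -0.7051] [537.1012  56.008  230.1279]
227 [ 0.6049  0.2714 -0.3922] [537.0783  55.9964 227.0621]
23.3583
```

View pics/wrist4.png

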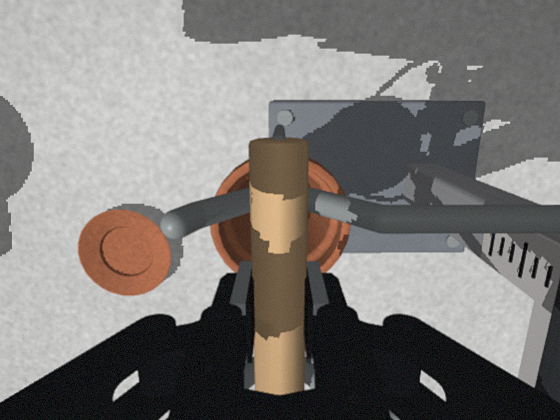

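View pics/side4.png

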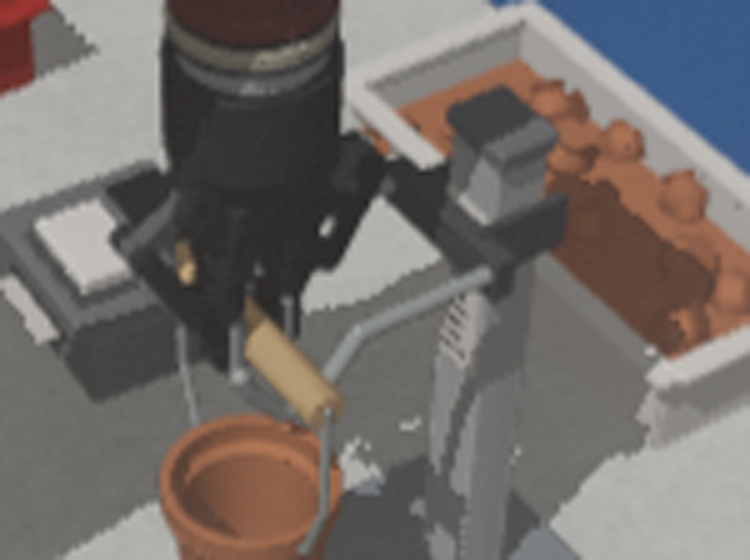

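The force falls linearly at about 0.17 N/mm, so the bar is on the spring. About 0.4 N remains, so 2 mm more and then release.

```bash
python3 - <<'E'
from plant import env
from h import *
def favg(n=12):
    L=[]
    for _ in range(n): env.dwell(0.02); L.append(env.state()["wrist_force"])
    return np.mean(L,0)
env.movel([537,56,225],feed=15); env.dwell(0.3); print(favg())
env.gripper_close(20); env.dwell(0.1)
env.open_gripper(); env.dwell(1.0)
print(env.state()["opening"],favg(),env.state()["t"])
save(env.read_camera("wrist")["color"],"wrist5.png")
save(env.read_camera("side")["color"],"side5.png",(230,110,380,222),5)
E
```

```text
[ 0.6826 -0.1135 -0.1325]
1.0011485654225836 [-0.1655 -0.1701  0.0115] 26.4167
```

View pics/wrist5.png

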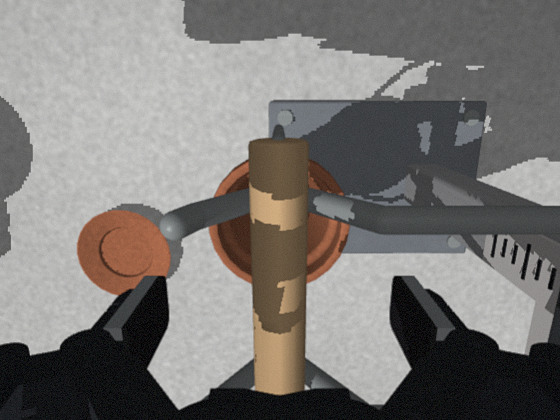

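View pics/side5.png

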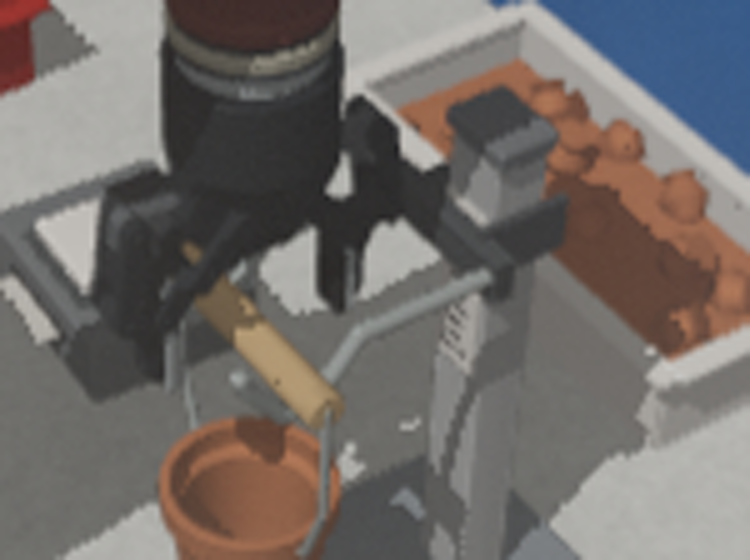

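Released: the fingers are clear on both sides of the bar in the wrist view, and bar and pot barely moved. Retracting straight up, then checking stillness and looking at the key from two places.

```bash
python3 - <<'E'
from plant import env
from h import *
import pickle
env.movel([537,56,345],feed=70)
env.move_to([570,270,300],down(90))
S=[];W=[]
for p in ([580,300,200],[620,270,200]):
    env.move_to(p,down(90)); env.dwell(0.3)
    S.append(env.read_camera("side")); st=env.state(); c=env.read_camera("wrist"); W.append((c,st))
    save(c["color"],f"w_key{len(W)}.png")
tp=env.read_camera("top")
save(S[-1]["color"],"side6.png"); save(tp["color"],"top6.png",(120,130,310,280),4)
d=np.abs(S[0]["color"].astype(int)-S[1]["color"].astype(int)).max(2)[130:230,280:350]; print("diff>40:",(d>40).sum())
pickle.dump((S,W,tp),open("key.pkl","wb")); print(env.state()["t"],env.state()["wrist_force"])
E
```

```text
diff>40: 416
30.9333 [0.4907 0.7319 0.239 ]
```

View pics/side6.png

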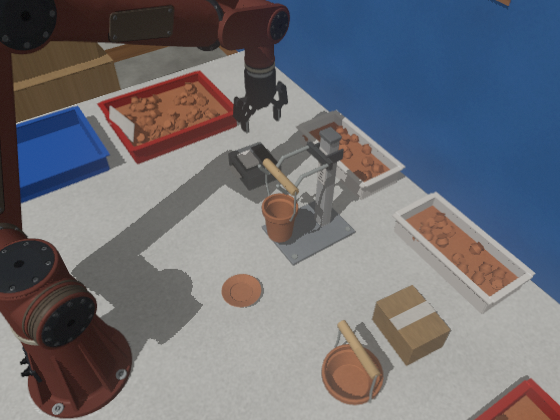

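View pics/w_key1.png

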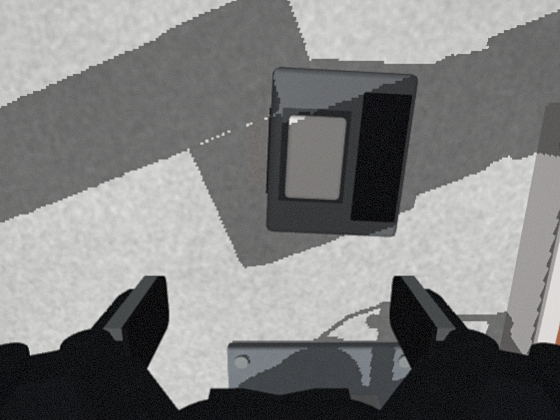

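View pics/w_key2.png

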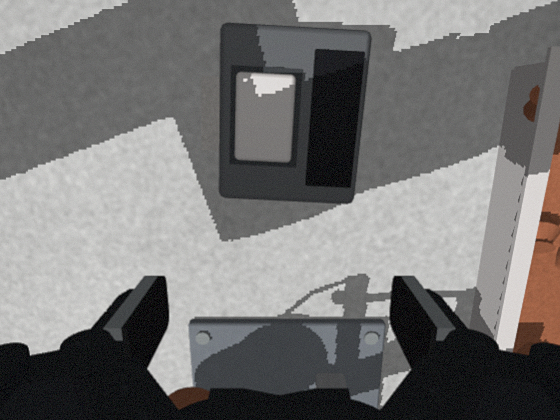

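The pot hangs upright on both prongs (side view, bar at (281,177), pot (280,220)), and the other objects look untouched. The key's corners run from (288,116) to (342,201) and (237,73) to (292,162) in the wrist pictures.

```bash
python3 - <<'E'
from h import *
import pickle
S,W,tp=pickle.load(open("key.pkl","rb"))
A=[(288,116),(347,116),(342,201),(286,199)];B=[(237,73),(297,74),(292,162),(235,161)]
P=[]
for a,b in zip(A,B):
    obs=[]
    for (c,st),p in zip(W,(a,b)):
        o,d=ray(c,[p],T_of(c,st)); obs.append((o,d[0]))
    x,r=tri(obs); P.append(x); print(x,r)
print(np.mean(P,0))
for (c,st),q in zip(W,(A,B)): print(plane(c,q,T_of(c,st),64).mean(0))
E
python3 - <<'E'
import cv2,numpy as np,pickle
S,W,tp=pickle.load(open("key.pkl","rb"))
a=np.hstack([s["color"][120:250,240:360] for s in S]); cv2.imwrite("pics/pot6.png",cv2.resize(a[:,:,::-1],None,fx=3,fy=3))
E
```

```text
[587.4754 361.5893  52.1087] [0.35700425890745285, 0.3570042589074355]
[631.1696 361.235   54.457 ] [0.19037484130036195, 0.19037484130033624]
[627.5555 300.2797  71.7475] [0.003799619065307439, 0.0037996190649010595]
[585.7452 299.934   64.4193] [0.09973985755483906, 0.09973985755478913]
[607.9864 330.7595  60.6831]
[607.8121 330.3925  64.    ]
[608.2561 330.0849  64.    ]
```

View pics/pot6.png

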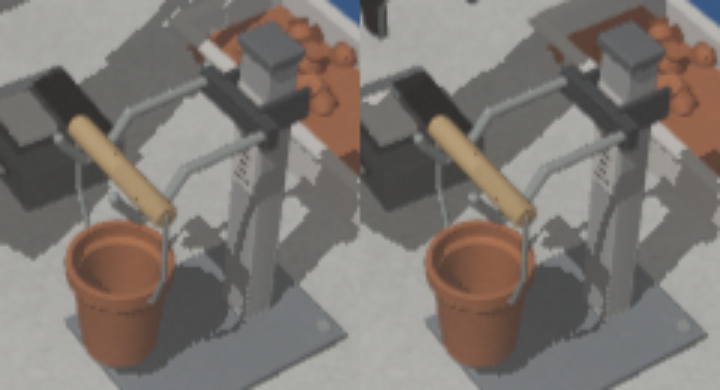

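The two crops 1.5 s apart are the same, with the bar lying in both notches. The key centre is (608,330.5), top z ≈ 61–64. Pressing stepwise with shut fingers.

```bash
python3 - <<'E'
from plant import env
from h import *
def favg(n=8):
    L=[]
    for _ in range(n): env.dwell(0.02); L.append(env.state()["wrist_force"])
    return np.mean(L,0)
env.gripper_close(20)
env.move_to([608,330.5,110],down(90))
env.movel([608,330.5,72],feed=60); env.dwell(0.3); f0=favg(); print(f0,env.state()["opening"])
z=66; 
while z>52:
    env.movel([608,330.5,z],feed=20); env.dwell(0.1); f=favg()-f0
    print(z,f[2],env.state()["position"][2])
    if f[2]>8: break
    z-=1
env.dwell(0.3)
env.movel([608,330.5,z+30],feed=60)
env.movel([608,330.5,200],feed=120); env.dwell(0.3)
print(env.state()["t"])
save(env.read_camera("wrist")["color"],"wrist7.png"); save(env.read_camera("side")["color"],"side7.png")
E
```

```text
[-0.2846  0.1501 -0.1595] -0.00312684533918405
66 0.22381589571967597 66.16603577797103
65 -0.23447823266968604 65.02053286818067
64 0.6862362676635154 64.13231928681853
63 1.8351617739206945 63.14256420777513
62 2.3167671251721793 62.109995184550684
61 2.3201994073772205 61.099341533249266
60 3.090152995111399 60.12065774453358
59 3.620048718284614 59.1269981627403
58 3.620394831485443 58.12576770978979
57 4.8344436421737385 57.09441156249483
56 8.031921388332131 57.06371967293455
41.3
```

View pics/side7.png

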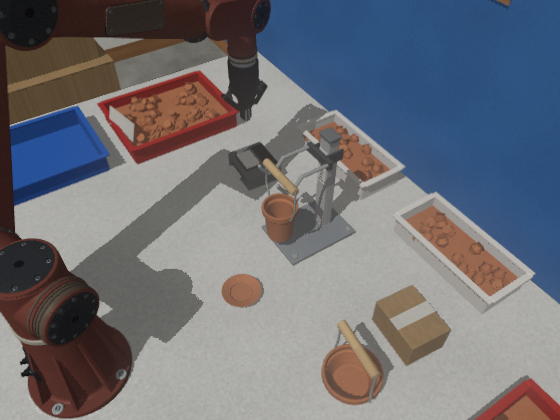

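View pics/wrist7.png

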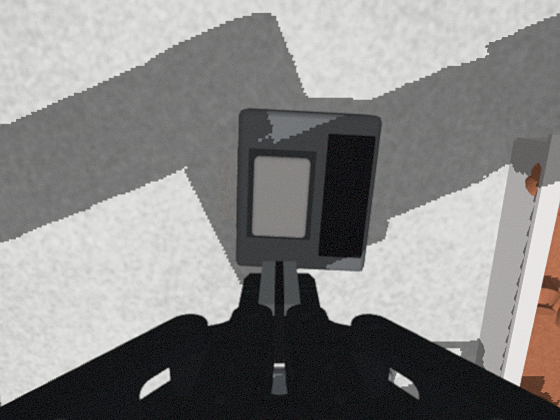

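The key started to move at z ≈ 64 and hit its stop at 57.06 (7 mm, 8 N). It is up again, the pot hangs unchanged and the arm is clear. Handing in.

```bash
python3 - <<'E'
from plant import env
from h import *
S=env.read_camera("side"); env.dwell(0.5); S2=env.read_camera("side")
d=np.abs(S["color"].astype(int)-S2["color"].astype(int)).max(2); print("diff",(d>40).sum(),env.state()["wrist_force"],env.state()["t"])
print(env.finish_job())
E
```

```text
diff 1 [ 0.3353 -0.2863  0.1774] 42.0
the job is handed in; nothing more can be done
None
```

The tall pot is hanging by its grip bar in both notches of the hook, the printer key was pressed and released once, and the job is handed in at about 42 s.

- **Hanging the pot:** I gripped it at mid-bar, brought it in over the prong tips and lowered it in small steps until the wrist carried almost none of its weight (about 0.1 N of 3.4 N). Then I let go and backed straight up.
- **Hook dip:** I estimate about 17 mm from the force readings. I did not measure it directly in an image.
- **Before the press:** side-camera crops about 1.5 s apart showed the pot in the same position. The raw pixel difference there was not clean (416 pixels changed). I put that down to the arm's moving shadow and relied on the crops.
- **Key press:** the key began to move at z ≈ 64 mm and reached its stop at 57.06 mm, about 7 mm down with 8 N on it. I then retracted to z = 200.
- **Last check:** two side pictures 0.5 s apart differed by one pixel, with no significant wrist force. The squat pot, carton and saucer look unmoved.
- **Disagreement:** camera heights varied by a few mm. The bar came out at 196 to 201 mm against the stated 195, and the key top at 50 to 61 mm against 64. The force contact during the press settled the key at about 64 mm.

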